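# Lay the next test cassette shingle-fashion on the sloping stand

### The job

Lay the third test cassette on the sloping stand, overlapping the two already there like a roof slate: draw it out of the flat sleeve by its projecting end, put it down flat on the table clear of the sleeve and let go, then take it again by its other end and lay it in the channel, face up, with the end that stuck out of the sleeve pointing downhill and level with the uppermost pair of ridges on the rails. Leave it lying flat and straight, do not shift the two laid cassettes, and do not disturb the cup, timer and marker.

Things in the scene. Friction and masses are not known exactly. Their poses are not given: they have to be found in the camera images.
- stand: Small fixed reading stand: grey base plate 200 x 64 x 5 mm carrying a white stepped slope (deck) that rises away from the robot at 12 degrees to about 65 mm above the table. Origin on the table under the slope 130 mm up from its foot (base plate: x = -132 to 68 mm); x level, pointing uphill, z up. Stand and sleeve may change sides of the table.
- deck: The slope. Origin: middle of its foot, on the deck surface, at a 7 mm high foot ledge. x points up the slope (12 degrees above level), z square out of it. The deck is stepped so that each cassette lies parallel to it: undersides at z = 0, 5, 10 mm. Side rails run from the foot to x = 126 mm: inner faces at y = +-21 mm, 6 mm thick, tops at z = 22 mm; no fingers fit between cassette and rail.
- line (a point): Mid-channel at the uppermost pair of ridges, x = 80, z = 10 mm in the deck's frame: where the middle of the lower end (underside) of the third cassette belongs. Thin dark ridges across the rail tops at x = 0, 40 and 80 mm are the exposure lines, with which the lower ends of the first, second and third cassette belong level. Axes as the deck's.
- tongue (a point): Point on top of the tongue that ends the slope, above the rails: x = 160, z = 10 mm in the deck's frame, axes as the deck's. The tongue runs from x = 142 to 186 mm and is only 24 mm wide, so the third cassette, whose upper end lies on it, can be held there by its long edges with fingers on both sides. It is open below on both sides for at least 30 mm.
- sleeve: Flat grey fixed dispenser sleeve on the table, 72 mm deep, 50 mm wide, 17 mm high, open only at its mouth, which faces the robot. Its floor is 4 mm thick, the opening 40 mm wide and 10 mm high. Origin on the table under the middle of the mouth; x points from the mouth into the sleeve (draw the cassette out along -x), z up.
- cassette: The cassette to be laid: a thin white test cassette 100 x 32 x 5 mm, about 20 g, lying face up in the sleeve, its panel end sticking out 42 to 50 mm. Take it by its long edges with the fingertips down level with its underside: squeezed hard by its upper edges only, it tips up on edge. Origin in the middle of its underside; its y axis runs lengthwise from the plain end to the panel end, z out of its printed face.
- panel_end (a point): Middle of the lower edge of the panel end of the cassette to be laid (50 mm along its +y, at underside height): the end that sticks out of the sleeve at the start, bearing the large printed panel.
- plain_end (a point): The same at its other end (-y), which is inside the sleeve at the start.
- laid_1: First cassette, loose, same make, already lying on the slope: panel end against the foot ledge at the first ridges. Origin in the middle of its underside, y towards its panel end (down the slope).
- laid_2: Second cassette, loose, overlapping the first, its panel end at the second ridges, its upper end at x = 140 mm in the deck's frame. Axes as for the first.
- open_cup: Bystander: clear specimen cup without lid, 63 mm across, 57 mm high, upright between stand and sleeve. Origin under its middle.
- timer: Bystander: flat square timer 66 x 66 x 18 mm behind the cup. Origin under its middle.
- marker: Bystander: marker pen 152 mm long, 18 mm high, lying in front of the cup, pointing away from the robot. Origin under its middle.
Things that resemble listed ones, but are neither listed nor needed, are in the scene too. Leave any black or orange look-alike of the laid_2 alone.

How it is judged:
On the way:
1. the cassette lies flat on the table, all of it out of the sleeve, let go (height (world z) of cassette below 0.005 m and angle between cassette's own z axis and vertical below 0.06 rad and (x of plain_end in the frame of sleeve below 0 m or horizontal distance between cassette and sleeve above 0.09 m) and contact force between the fingers and cassette below 0.05 N and linear speed of cassette below 0.02 m/s), for 0.2 s.
At the end, for the whole second after the job is handed in: The cassette lies released, at rest, face up, flat on the second one (both ends within 4 mm of their height), panel end downhill within 8 mm of the uppermost ridges, 10 mm of mid-channel, straight within 0.14 rad; both laid cassettes within 8 mm of their lines (x of panel_end in the frame of deck between 0.072 and 0.088 m and y of panel_end in the frame of deck between -0.01 and 0.01 m and z of panel_end in the frame of deck between 0.006 and 0.014 m and x of plain_end in the frame of deck above 0.165 m and z of plain_end in the frame of deck between 0.006 and 0.014 m and angle between the y axis of cassette and the x axis of deck, either way round below 0.14 rad and angle between cassette's own z axis and vertical below 0.45 rad and x of laid_1 in the frame of deck between 0.042 and 0.058 m and x of laid_2 in the frame of deck between 0.082 and 0.098 m and linear speed of cassette below 0.02 m/s and contact force between the fingers and cassette below 0.05 N); the robot touches nothing.
It fails at once if cup, timer or marker pushed more than 30 mm, or cup tipped over (distance of any of open_cup, timer, marker from where it was at the start of the episode above 0.03 m or angle between open_cup's own z axis and vertical above 0.5 rad).
It also fails if it takes over 53 s, if anything falls off the work surface, if the arm or the gripper's body presses on something with over 40 N, if the wrist force passes 120 N, or if a joint passes its speed limit or range.

### The arm

A 7-joint arm with a two-finger parallel gripper is mounted at the origin on the work surface; the furniture and walls round the work are solid. World frame = base frame: x ahead of the robot, y to its left, z up, the work surface at z = 0. Lengths are in m, angles in rad, forces in N, time in s.
With the tool pointing down it reaches from about 0.425 to 0.95 m from the base axis. Payload 4.7 kg.
Tool frame: the origin (TCP) lies midway between the tips of the shut fingers; the grasp point (between the pads) lies 19 mm behind it; z points along the fingers, y is the line along which they close (so a half turn about z gives the same grasp; the last joint's range is limited). The gripper opens to 85 mm and grips with 20 to 120 N. Pads are 22 mm wide; open, the fingers measure 114 mm over their backs; the gripper's body (76 mm by 85 mm) begins 54 mm behind the grasp point. The pads swing forward as they close: fully open they stand 13 mm farther back than shut.
Start: joints at [-1.212, 0.469, -0.049, 1.532, 0.024, 1.141, -0.082], TCP at [0.255, 0.625, 0.231] pointing down, gripper open.
Joint ranges: [-2.59, 2.59], [-0.33, 1.99], [-1.39, 1.29], [0.1, 2.45], [-1.04, 4.18], [0.21, 1.99], [-2.66, 2.66]. Speed limits (rad/s): [2.57, 2.57, 3.14, 3.14, 3.14, 3.14, 3.14].

### API

Orientations are given as a 3x3 rotation matrix whose columns are the frame's x, y, z axes.
In Python, from workcell import bot, optics, ticket gives the robot as it stands.
- The arm moves only by the tool move_arm, never from a script. Its argument "targets" is one flat list of numbers, 7 for each row, row after row: the turn, a rotation vector about the tool's x, y, z in degrees, then the shift along the tool's x, y, z in mm, then the opening, from 0 (shut) to 1 (fully open). In form: [ax, ay, az, x, y, z, jaw, ax, ay, az, x, y, z, jaw, ...]. A call has 1 to 20 rows; each row shifts and turns the commanded pose from where the row before left it, along the tool's axes as they then stand; what a row does not reach is not made up. A row lasts 1/8 s, in which the tool goes at most 62.5 mm and 10.7 degrees, less where a joint would pass 70% of its speed; a pose out of reach is approached as far as the arm can. A call with a gripper value outside its range is refused whole. The fingers move at their own pace and stop on an object; "newtons" is the grip in N (left out, the last holds). Time passes only in rows, so rows that do not move let the fingers close. It gives the time, the measured TCP pose, the force, the opening and the grip force at its end, in the units of the state.
- bot.get_obs(): the state, without advancing time (a new reading comes with each control period).
- optics.grab_frame(name): name is "side" or "top" or "wrist"; returns the picture (400x640x3 uint8, red, green, blue); there is no depth.
- optics.camera_params(name): a dict with "fx", "fy", "cx", "cy" (pixels), "rvec" (rotation vector, rad) and "tvec" (3), from world to camera coordinates, as OpenCV has them. Camera axes: x right, y down, z forward; pixel columns grow to the right and rows downward; lengths in m; the calibration is good to about 2 mm. A picture is of the moment at which its call begins: read the wrist's pose just before it. camera_params takes no time and is no camera call; for the wrist camera it gives the pose at the moment of the call.
- ticket.close_job(): hands the job in; it is judged then, once.
The state is a dict: "time_s": time; "q": joint angles; "joint_velocities": joint speeds; "joint_torque": joint torques, N m; "eef_pos": TCP position; "tcp_rot": TCP orientation; "wrist_force": force on the tool from outside, world axes, zero at the start; "ft_torque": the same for the moment, N m; "width": finger opening in m; "finger_force": force on a finger pad.
Only numpy, scipy, OpenCV 4.12 (cv2) and the standard library are available. Lean on these libraries where they do the work, as an engineer would, in place of code of your own. Each camera call takes 0.05 s, during which the arm holds its last target. There are 200 camera calls.

## Working session

There is one attempt and no reset: what is moved stays moved. The work goes in short steps, Python scripts to look and compute and a tool call to move; the robot and the scene stay as the last step left them, time stands still between calls to the robot, and variables do not carry over. Pictures are saved under pics/ and viewed, at most 10 in all, crops included, and the job is handed in when it is done.

Besides the shell and the picture viewer there is one more tool, called after "Call:" by a JSON object that holds its "api" and its "payload". move_arm: Moves the arm, as the interface text tells. Its arguments: {"type":"object","properties":{"targets":{"type":"array"},"newtons":{"type":"number"}},"required":["targets"]}

```bash
mkdir -p pics; python3 - <<'E'
from workcell import bot, optics
import cv2
o=bot.get_obs(); print(o['time_s'],o['eef_pos'],o['tcp_rot'],o['width'])
for n in ['side','top']:
    cv2.imwrite(f'pics/{n}0.png',cv2.cvtColor(optics.grab_frame(n),cv2.COLOR_RGB2BGR)); p=optics.camera_params(n); print(n,p)
E
```

```text
0.0 [0.2550023  0.62432736 0.23023338] [[-9.25763379e-01  3.78102764e-01 -6.83144404e-04]
 [ 3.78103372e-01  9.25761450e-01 -1.89167677e-03]
 [-8.28194608e-05 -2.00954428e-03 -9.99997977e-01]] 0.08551250278833204
side {'fx': 420.6561435645552, 'fy': 420.6561435645552, 'cx': 314.3048897499304, 'cy': 199.0397696986881, 'rvec': array([ 1.94088536, -0.25173789,  0.16986606]), 'tvec': array([-0.50642721,  0.08487616,  1.28321828])}
top {'fx': 429.18631783790283, 'fy': 429.18631783790283, 'cx': 322.8464950595502, 'cy': 197.69565612530235, 'rvec': array([ 2.18364902, -2.12271406,  0.16535607]), 'tvec': array([-0.08830257,  0.51789852,  1.23718543])}
```

View pics/top0.png

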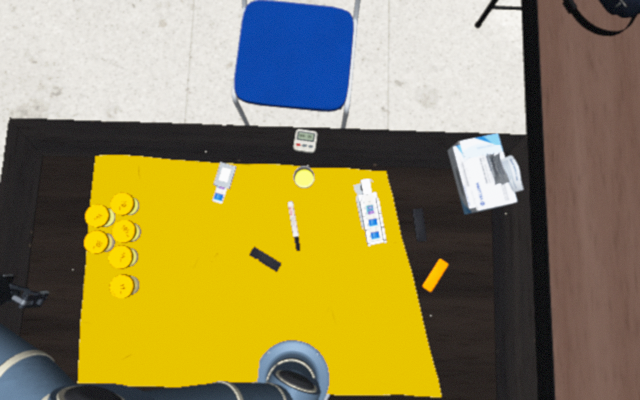

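View pics/side0.png

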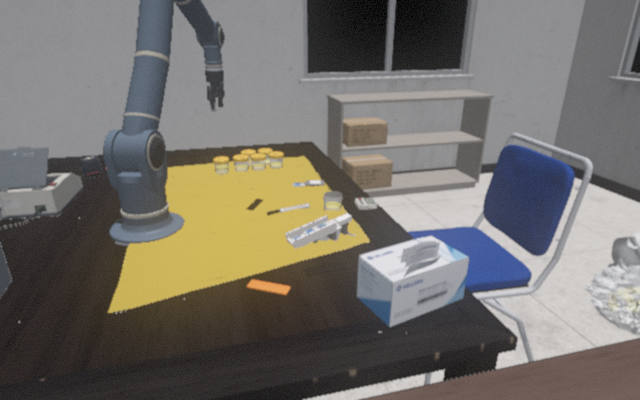

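The top view shows the sleeve at about (225,175) with the cassette end at (218,200). The stand runs from (375,244) to (365,182), the cup is at (304,178) and the marker at (294,225). I'll zoom in on both and compute rough positions.

```bash
cat > h.py <<'E'
import numpy as np, cv2
from workcell import bot, optics
def ray(n,uv,z,p=None):
    p=p or optics.camera_params(n); R=cv2.Rodrigues(np.array(p['rvec']))[0]; c=-R.T@p['tvec']
    d=R.T@np.array([(uv[0]-p['cx'])/p['fx'],(uv[1]-p['cy'])/p['fy'],1]); return c+d*(z-c[2])/d[2]
def proj(P,p):
    K=np.array([[p['fx'],0,p['cx']],[0,p['fy'],p['cy']],[0,0,1.]])
    return cv2.projectPoints(np.array(P,float).reshape(-1,3),np.array(p['rvec']),np.array(p['tvec']),K,None)[0].reshape(-1,2)
def snap(n,f):
    p=optics.camera_params(n); im=cv2.cvtColor(optics.grab_frame(n),cv2.COLOR_RGB2BGR); cv2.imwrite(f'pics/{f}.png',im); return im,p
E
python3 - <<'E'
from h import *
im=cv2.imread('pics/top0.png')
a=cv2.resize(im[155:215,195:255],(400,400),interpolation=cv2.INTER_CUBIC)
b=cv2.resize(im[170:254,330:404],None,fx=5.4,fy=5.4,interpolation=cv2.INTER_CUBIC)
c=np.zeros((460,800,3),np.uint8); c[:400,:400]=a; c[:b.shape[0],400:400+b.shape[1]]=b[:, :400]
cv2.imwrite('pics/z0.png',c)
for k,uv,z in [('sl',(225,175),.017),('cas',(218,202),.006),('foot',(376,244),.02),('topend',(365,181),.06),('cup',(304,178),.05),('mk',(296,248),.01),('mk2',(292,203),.01),('tim',(305,140),.018)]: print(k,ray('top',uv,z).round(3))
E
```

```text
sl [0.584 0.225 0.017]
cas [0.502 0.243 0.006]
foot [ 0.388 -0.235  0.02 ]
topend [ 0.57  -0.196  0.06 ]
cup [ 0.576 -0.016  0.05 ]
mk [0.37  0.002 0.01 ]
mk2 [0.505 0.019 0.01 ]
tim [ 0.7   -0.014  0.018]
```

View pics/z0.png

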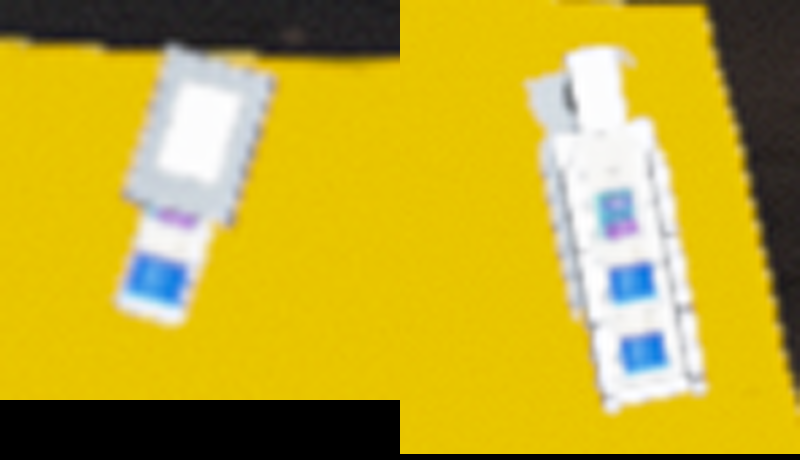

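The zoom puts the cassette's panel end at about (217,202), the mouth at (222,186) and the sleeve back at (228,164). The sleeve axis is therefore about -14° in yaw. Next I'll hover over the cassette for a wrist view.

Call:
{"api": "move_arm", "payload": {"targets": [0,0,0,-45,-33,0,1,0,0,0,-45,-33,0,1,0,0,0,-45,-33,0,1,0,0,0,-45,-33,0,1,0,0,0,-45,-33,0,1,0,0,0,-45,-33,0,1,0,0,0,-45,-33,10,1,0,0,0,-45,-33,10,1,0,0,-8,0,0,0,1,0,0,0,0,0,0,1,0,0,0,0,0,0,1], "newtons": 25}}

```text
time_s: 1.48
eef_pos: [0.4882, 0.2452, 0.2112]
tcp_rot: [[-0.969, 0.246, -0.0], [0.246, 0.969, 0.0], [0.0, 0.0, -1.0]]
wrist_force: [-0.4, 0.0, -0.5]
width: 0.0853
finger_force: 0.0
```

```bash
python3 - <<'E'
from h import *
import json
o=bot.get_obs(); print(o['time_s'],o['eef_pos'].round(4) if hasattr(o['eef_pos'],'round') else o['eef_pos'],np.round(o['tcp_rot'],3).tolist())
im,p=snap('wrist','w1'); print(p)
np.save('p1.npy',p,allow_pickle=True)
print(proj([[.5,.243,.006],[.54,.235,.006],o['eef_pos']],p))
E
```

```text
1.475 [0.4882 0.2452 0.2112] [[-0.969, 0.246, -0.0], [0.246, 0.969, 0.0], [0.0, 0.0, -1.0]]
{'fx': 337.56261466999445, 'fy': 337.56261466999445, 'cx': 320.66817364249823, 'cy': 204.70119100455972, 'rvec': array([-2.27764632, -1.77324138, -0.27412574]), 'tvec': array([-0.35894266, -0.42704368,  0.23578812])}
[[319.97836657 185.90490773]
 [321.87214084 221.88318185]
 [317.42242314 269.56767776]]
```

View pics/w1.png

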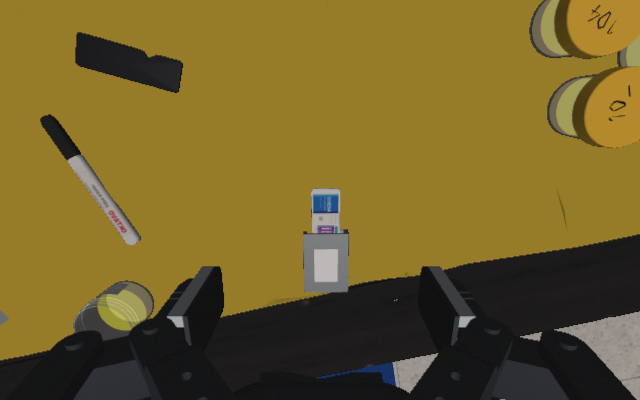

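The wrist view shows the cassette from (311,188) to (341,232) and the sleeve mouth edge at row 232, columns 304 to 349. I'll measure these by segmentation.

```bash
python3 - <<'E'
from h import *
p=np.load('p1.npy',allow_pickle=True).item()
im=cv2.imread('pics/w1.png'); hsv=cv2.cvtColor(im,cv2.COLOR_BGR2HSV)
m=((hsv[...,0]<18)|(hsv[...,0]>32)|(hsv[...,1]<110)).astype(np.uint8)*255
for nm,(r0,r1),z in [('cas',(180,229),.009),('slv',(238,290),.017)]:
    s=np.zeros_like(m); s[r0:r1,295:360]=m[r0:r1,295:360]
    L=[];Rr=[]
    for r in range(r0,r1):
        c=np.flatnonzero(s[r]); 
        if len(c)>20: L.append(ray('w',(c[0]-.5,r),z,p)); Rr.append(ray('w',(c[-1]+.5,r),z,p))
    L=np.array(L);Rr=np.array(Rr)
    print(nm,'rows',len(L),'width',np.linalg.norm(L-Rr,axis=1).mean().round(4))
    M=(L+Rr)/2; f=np.polyfit(M[:,0],M[:,1],1); print('ang',np.degrees(np.arctan(f[0])).round(2),'first',M[0].round(4),'last',M[-1].round(4))
print('mouth',ray('w',(326,231.5),.017,p).round(4))
E
```

```text
cas rows 41 width 0.0307
ang -13.28 first [0.5029 0.2483 0.009 ] last [0.5468 0.2374 0.009 ]
slv rows 52 width 0.0513
ang -9.96 first [0.555  0.2352 0.017 ] last [0.6176 0.2267 0.017 ]
mouth [0.5478 0.2376 0.017 ]
```

Call:
{"api": "move_arm", "payload": {"targets": [0,0,0,-8,2,50,1,0,0,0,-8,2,50,1,0,0,0,-8,2,50,1,0,0,0,-8,1,38,1,0,0,0,0,0,20,1,0,0,0,0,0,0,1,0,0,0,0,0,0,1], "newtons": 20}}

```text
time_s: 2.4
eef_pos: [0.5218, 0.2442, 0.0042]
tcp_rot: [[-0.97, 0.245, 0.001], [0.245, 0.97, 0.001], [-0.001, 0.001, -1.0]]
wrist_force: [0.8, 0.8, -0.7]
width: 0.0854
finger_force: 0.0
```

```bash
python3 - <<'E'
from h import *
im,p=snap('wrist','w2')
E
```

```text
(no output)
```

View pics/w2.png

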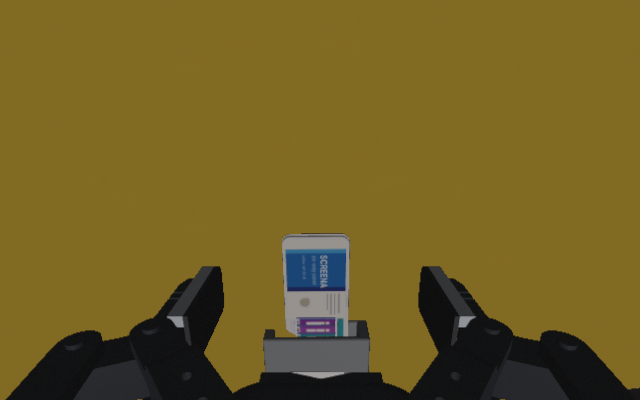

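The cassette is centred between the fingers: its columns run 282 to 350 and the finger midpoint is about 320. It is also aligned with the sleeve, so I'll lower slightly and close.

Call:
{"api": "move_arm", "payload": {"targets": [0,0,0,0,0,1.5,0.45,0,0,0,0,0,0,0.45,0,0,0,0,0,0,0.2,0,0,0,0,0,0,0.2,0,0,0,0,0,0,0.2,0,0,0,0,0,0,0.2]}}

```text
time_s: 3.2
eef_pos: [0.5215, 0.2434, 0.002]
tcp_rot: [[-0.969, 0.246, 0.0], [0.246, 0.969, 0.0], [-0.0, 0.0, -1.0]]
wrist_force: [-1.1, 0.9, 3.0]
width: 0.0303
finger_force: 24.1
```

Call:
{"api": "move_arm", "payload": {"targets": [0,0,0,4,0,0,0.2,0,0,0,10,0,0,0.2,0,0,0,12,0,0,0.2,0,0,0,12,0,0,0.2,0,0,0,12,0,0,0.2,0,0,0,12,0,0,0.2,0,0,0,12,0,0,0.2,0,0,0,10,0,0,0.2,0,0,0,8,0,0,0.2,0,0,0,0,0,0,0.2]}}

```text
time_s: 4.45
eef_pos: [0.4316, 0.2662, 0.0018]
tcp_rot: [[-0.97, 0.245, -0.0], [0.245, 0.97, 0.0], [0.0, -0.0, -1.0]]
wrist_force: [0.6, 0.1, -0.3]
width: 0.0304
finger_force: 23.8
```

```bash
python3 - <<'E'
from h import *
im,p=snap('wrist','w3')
im2,_=snap('side','s3')
c=np.zeros((600,640,3),np.uint8); c[:400]=im; c[400:]=cv2.resize(im2[150:225,230:390],None,fx=4,fy=4)[:200]
cv2.imwrite('pics/c3.png',c)
E
```

```text
(no output)
```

View pics/c3.png

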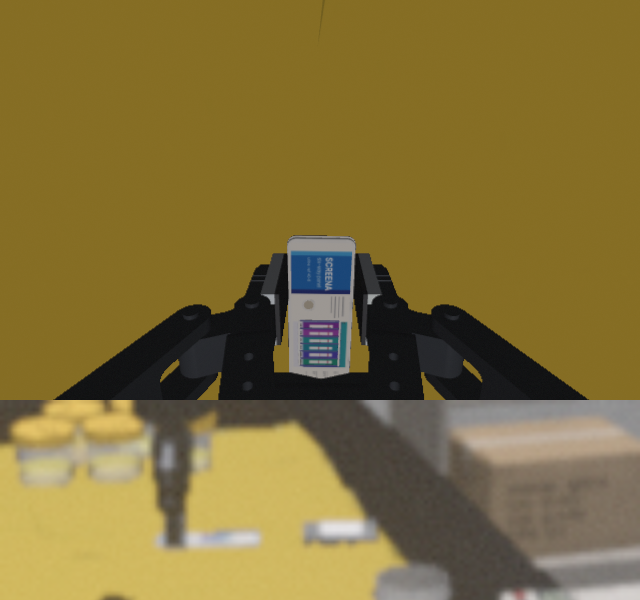

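The cassette is fully out and held flat and straight. I'll lower a little, let go, lift and move over the plain end for a look.

Call:
{"api": "move_arm", "payload": {"targets": [0,0,0,0,0,1.3,0.2,0,0,0,0,0,0,0.2,0,0,0,0,0,0,0.55,0,0,0,0,0,0,0.6,0,0,0,0,0,0,0.6,0,0,0,0,0,-15,0.6,0,0,0,0,0,-35,1,0,0,0,-20,0,-40,1,0,0,0,-30,0,-10,1,0,0,0,-10,0,0,1,0,0,0,0,0,0,1,0,0,0,0,0,0,1]}}

```text
time_s: 6.05
eef_pos: [0.4886, 0.2513, 0.0995]
tcp_rot: [[-0.97, 0.245, -0.003], [0.245, 0.97, -0.001], [0.002, -0.002, -1.0]]
wrist_force: [-1.0, -0.2, -0.2]
width: 0.0853
finger_force: 0.0
```

```bash
python3 - <<'E'
from h import *
o=bot.get_obs(); print(o['eef_pos'])
im,p=snap('wrist','w4'); np.save('p4.npy',p,allow_pickle=True)
E
```

```text
[0.48856935 0.25127351 0.0995437 ]
```

View pics/w4.png

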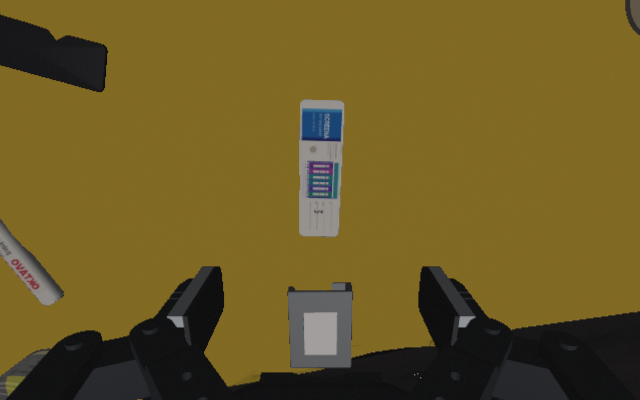

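The cassette lies flat at rows 100 to 236, columns 299 to 344, clear of the sleeve. I'll measure its pose for the second grasp.

```bash
python3 - <<'E'
from h import *
p=np.load('p4.npy',allow_pickle=True).item(); im=cv2.imread('pics/w4.png'); hsv=cv2.cvtColor(im,cv2.COLOR_BGR2HSV)
m=((hsv[...,0]<18)|(hsv[...,0]>32)|(hsv[...,1]<110)).astype(np.uint8); s=np.zeros_like(m); s[85:250,285:360]=m[85:250,285:360]
pts=np.argwhere(s)[:,::-1]; W=np.array([ray('w',q,.005,p)[:2] for q in pts]).astype(np.float32)*1000
c,wh,a=cv2.minAreaRect(W); b=cv2.boxPoints((c,wh,a)); print(c,wh,a,b.round(1).tolist())
mu=W.mean(0); w,v=np.linalg.eigh(np.cov((W-mu).T)); d=v[:,1]*np.sign(v[0,1]); print('mean',mu,'axis deg',np.degrees(np.arctan2(d[1],d[0])))
g=mu/1000+d*.030; o=bot.get_obs(); R=np.array(o['tcp_rot']); t=np.array([*g,.0015])-o['eef_pos']
print('grasp',g,'tool delta mm',(R.T@t*1000).round(1),'tool x ang',np.degrees(np.arctan2(-R[1,0],-R[0,0])))
E
```

```text
(462.7571716308594, 258.4566955566406) (30.281227111816406, 99.36546325683594) 74.18896484375 [[410.79998779296875, 257.3999938964844], [506.3999938964844, 230.39999389648438], [514.7000122070312, 259.5], [419.1000061035156, 286.6000061035156]]
mean [459.73233 259.37793] axis deg -15.651002594161124
grasp [0.48862001 0.25128461] tool delta mm [-0.2  0.  98.1] tool x ang -14.144258796765902
```

Call:
{"api": "move_arm", "payload": {"targets": [0,0,1.5,-3,0,40,1,0,0,0,0,0,35,1,0,0,0,0,0,18,1,0,0,0,0,0,5,0.6,0,0,0,0,0,0,0.45,0,0,0,0,0,0,0.2,0,0,0,0,0,0,0.2,0,0,0,0,0,0,0.2,0,0,0,0,0,0,0.2], "newtons": 20}}

```text
time_s: 7.22
eef_pos: [0.4941, 0.2509, 0.0037]
tcp_rot: [[-0.963, 0.271, 0.002], [0.271, 0.963, 0.001], [-0.001, 0.002, -1.0]]
wrist_force: [-1.1, -0.7, 6.2]
width: 0.0287
finger_force: 20.5
```

Width 28.7 mm and 6 N upward are a little odd, so I'll look before lifting.

```bash
python3 - <<'E'
from h import *
im,p=snap('wrist','w5'); im2,_=snap('side','s5')
c=np.zeros((600,640,3),np.uint8); c[:300]=im[100:400]; c[300:]=cv2.resize(im2[165:203,260:340],(640,304),interpolation=cv2.INTER_CUBIC)[:300]
cv2.imwrite('pics/c5.png',c); o=bot.get_obs(); print(o['width'],o['finger_force'],o['wrist_force'],o['ft_torque'],o['eef_pos'])
E
```

```text
0.02857689756964765 20.46303302049637 [-0.81873813 -0.55825358  6.7171971 ] [-0.08370801  0.21071473  0.03514106] [0.49409096 0.25085427 0.00372451]
```

View pics/c5.png

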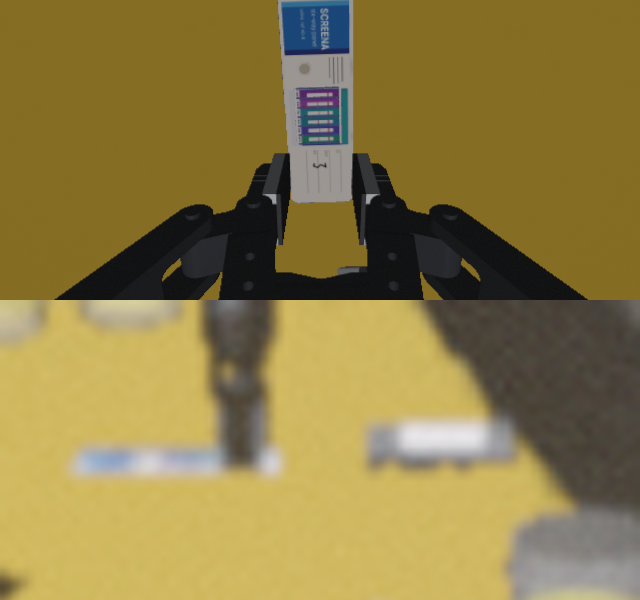

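The grasp looks flat and firm. Now I'll lift and carry it over towards the stand.

Call:
{"api": "move_arm", "payload": {"targets": [0,0,0,0,0,-5,0.2,0,0,0,0,0,-30,0.2,0,0,0,0,0,-50,0.2,0,0,0,0,0,-50,0.2,0,0,0,0,0,-50,0.2,0,0,0,-7,-20,-15,0.2,0,0,0,-15,-40,0,0.2,0,0,0,-15,-40,0,0.2,0,0,0,-15,-40,0,0.2,0,0,0,-15,-40,0,0.2,0,0,0,-15,-40,0,0.2,0,0,0,-15,-40,0,0.2,0,0,0,-15,-40,0,0.2,0,0,0,-15,-40,0,0.2,0,0,0,-15,-40,0,0.2,0,0,0,-15,-40,0,0.2,0,0,-9,-5,-10,0,0.2,0,0,-9,0,0,0,0.2,0,0,-9,0,0,0,0.2,0,0,0,0,0,0,0.2]}}

```text
time_s: 9.82
eef_pos: [0.5315, -0.208, 0.2016]
tcp_rot: [[-0.981, -0.193, -0.002], [-0.193, 0.981, 0.001], [0.002, 0.001, -1.0]]
wrist_force: [0.8, -0.3, -1.1]
width: 0.0287
finger_force: 19.9
```

```bash
python3 - <<'E'
from h import *
o=bot.get_obs(); print(o['time_s'],o['eef_pos'],o['width'])
im,p=snap('wrist','w6'); np.save('p6.npy',p,allow_pickle=True)
cv2.imwrite('pics/w6b.png',cv2.resize(im[:375],None,fx=1.25,fy=1.25,interpolation=cv2.INTER_CUBIC))
E
```

```text
9.825 [ 0.53145829 -0.20796911  0.20157136] 0.02870860260143988
```

View pics/w6b.png

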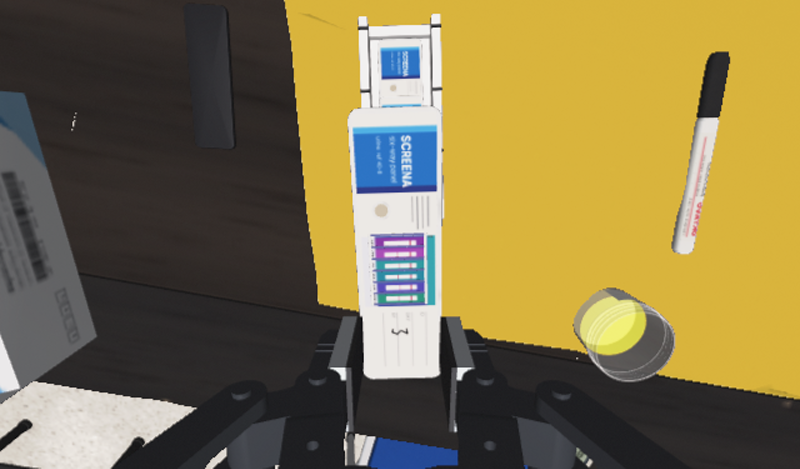

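The wrist view shows the cassette held flat with about 1° of yaw in the grip. The rails appear at columns 359 to 369 and 432 to 441 in the 1.25x image, with ridges near rows 27 and 92. I'll locate these numerically in this image and in top0.

```bash
python3 - <<'E'
from h import *
g=cv2.cvtColor(cv2.imread('pics/w6.png'),cv2.COLOR_BGR2GRAY).astype(int)
print('left rail col290/291 rows8-90',g[8:90,290:293].mean(1).astype(int).tolist())
print('right rail',g[8:90,348:351].mean(1).astype(int).tolist())
for r in (18,30,45,60,68): print(r,g[r,282:300].tolist(),g[r,340:358].tolist())
t=cv2.imread('pics/top0.png'); tg=cv2.cvtColor(t,cv2.COLOR_BGR2GRAY).astype(int); b=t[...,0].astype(int)
for r in range(176,248,5): print(r,352,b[r,352:392].tolist())
E
```

```text
left rail col290/291 rows8-90 [177, 177, 176, 177, 176, 236, 241, 241, 241, 241, 241, 241, 219, 112, 58, 82, 233, 241, 241, 241, 241, 241, 241, 241, 241, 241, 241, 241, 241, 241, 241, 241, 241, 241, 241, 241, 241, 241, 241, 241, 241, 241, 241, 241, 241, 241, 241, 241, 241, 241, 241, 241, 241, 241, 241, 241, 241, 241, 241, 241, 241, 241, 241, 185, 90, 56, 199, 238, 241, 241, 241, 241, 241, 241, 241, 241, 241, 241, 220, 230, 233, 232]
right rail [176, 177, 177, 235, 241, 241, 241, 241, 241, 241, 233, 129, 59, 52, 232, 241, 241, 241, 241, 241, 241, 241, 241, 241, 241, 241, 241, 241, 241, 241, 241, 241, 241, 241, 241, 241, 241, 241, 241, 241, 241, 241, 241, 241, 241, 241, 241, 241, 241, 241, 241, 241, 241, 241, 241, 241, 241, 241, 241, 241, 241, 205, 103, 65, 150, 235, 241, 241, 241, 241, 241, 241, 241, 241, 241, 241, 241, 239, 227, 218, 228, 232]
18 [176, 177, 177, 177, 133, 235, 241, 241, 241, 241, 241, 209, 182, 177, 177, 177, 177, 177] [177, 177, 177, 177, 122, 232, 241, 241, 238, 233, 228, 219, 187, 177, 177, 177, 177, 177]
30 [177, 177, 177, 177, 177, 235, 241, 241, 241, 241, 241, 
[... 2518 characters left out ...]
, 219, 198, 213, 169, 77, 0, 0, 0, 0, 0, 0, 0]
231 352 [0, 0, 0, 0, 0, 0, 0, 0, 0, 0, 0, 0, 76, 148, 232, 252, 251, 245, 239, 237, 235, 234, 233, 224, 220, 222, 231, 248, 247, 223, 232, 248, 207, 85, 0, 0, 0, 0, 0, 0]
236 352 [0, 0, 0, 0, 0, 0, 0, 0, 0, 0, 0, 0, 34, 123, 197, 248, 251, 238, 230, 230, 228, 233, 233, 232, 231, 227, 229, 236, 242, 243, 223, 240, 253, 209, 85, 0, 0, 0, 0, 0]
241 352 [0, 0, 0, 0, 0, 0, 0, 0, 0, 0, 0, 0, 0, 32, 131, 211, 248, 249, 245, 240, 236, 237, 242, 247, 249, 250, 250, 251, 252, 254, 250, 224, 227, 239, 175, 65, 0, 0, 0, 0]
246 352 [0, 0, 0, 0, 0, 0, 0, 0, 0, 0, 0, 0, 0, 0, 0, 46, 123, 141, 102, 15, 0, 0, 0, 0, 0, 0, 0, 0, 0, 0, 0, 0, 0, 0, 0, 0, 0, 0, 0, 0]
```

```bash
cat > fit.py <<'E'
from h import *
from scipy.optimize import least_squares
from scipy.spatial.transform import Rotation as Ro
pw=np.load('p6.npy',allow_pickle=True).item(); pt=optics.camera_params('top')
def deck(v): return Ro.from_euler('ZY',[v[2],-np.radians(12)]).as_matrix(), np.array([v[0],v[1],v[3]])
def W(v,P): R,t=deck(v); return np.array(P)@R.T+t
A=[[0,-.024,.0225],[.04,-.024,.0225],[0,.024,.0225],[.04,.024,.0225]]; a=np.array([[290,22],[291.2,72.5],[348.7,20.2],[349.5,70.9]])
rows=np.arange(201,242,5); cols=np.array([379.4,380.2,381,382,382.9,383.6,384.7,385.6,386.4])
s=np.linspace(0,.126,30)
def res(v,full=False):
    e=(proj(W(v,A),pw)-a).ravel()
    q=proj(W(v,np.c_[s,0*s-.027,0*s+.022]),pt); o=np.argsort(q[:,1])
    f=np.interp(rows+.0,q[o,1],q[o,0])-cols-.5+.5
    return np.r_[e,f, (v[3]-.0165)/.002] if not full else (e,f)
r=least_squares(res,[.39,-.235,.2,.0165]); v=r.x
print('foot',v.round(4),'yaw',np.degrees(v[2])); print(res(v,1))
r2=least_squares(lambda v:np.r_[res(v)[:8],(v[3]-.0165)/.002],v); print('wrist only',r2.x.round(4),np.degrees(r2.x[2]))
np.save('deck.npy',v)
R,t=deck(v); g=W(v,[[.16,0,.01]])[0]; print('tongue',g); T=np.array(bot.get_obs()['tcp_rot'])
print('line',W(v,[[.08,0,.01]])[0])
# held cassette: segment in w6 (white/blue) -> corners by hand
E
python3 fit.py
python3 - <<'E'
import cv2,numpy as np
g=cv2.cvtColor(cv2.imread('pics/w6.png'),cv2.COLOR_BGR2GRAY).astype(int)
for r in (95,110,150,200,250,290): print(r,g[r,276:296].tolist(),g[r,342:360].tolist())
print(g[80:94,320].tolist(), g[292:312,320].tolist())
E
```

```text
foot [ 0.4024 -0.2331  0.2128  0.0169] yaw 12.194522338438235
(array([-0.56383115, -0.52223819, -0.45040166, -0.00832998,  0.02415111,
        0.06985056, -0.28218426,  0.44372685]), array([-0.42312522, -0.36659053, -0.31005585, -0.45352116, -0.49698648,
       -0.3404518 , -0.58391711, -0.62738243, -0.94391279]))
wrist only [ 0.4023 -0.233   0.219   0.0161] 12.547203145965362
tongue [ 0.55332823 -0.20051564  0.05992158]
line [ 0.47684209 -0.21704487  0.04328865]
95 [177, 177, 219, 231, 233, 233, 233, 233, 233, 233, 233, 233, 233, 233, 233, 233, 233, 233, 233, 233] [233, 233, 233, 233, 233, 233, 233, 233, 233, 232, 231, 178, 177, 177, 177, 177, 177, 177]
110 [177, 177, 177, 228, 232, 232, 189, 122, 104, 104, 104, 104, 104, 104, 104, 103, 104, 105, 104, 104] [104, 104, 104, 104, 104, 104, 104, 165, 227, 232, 232, 209, 184, 177, 177, 177, 177, 177]
150 [177, 177, 177, 177, 177, 182, 227, 232, 211, 112, 72, 72, 72, 72, 71, 70, 70, 70, 70, 69] [66, 65, 65, 67, 64, 66, 65, 146, 226, 232, 232, 174, 187, 182, 177, 177, 177, 177]
200 [177, 177, 177, 177, 177, 177, 177, 177, 143, 225, 232, 232, 233, 231, 229, 229, 229, 229, 229, 232] [137, 134, 134, 135, 135, 151, 218, 232, 232, 232, 233, 193, 177, 177, 178, 177, 177, 177]
250 [42, 44, 41, 42, 42, 43, 41, 41, 40, 40, 41, 85, 226, 233, 233, 233, 233, 233, 233, 233] [232, 233, 233, 233, 233, 233, 233, 233, 232, 232, 234, 193, 176, 177, 177, 177, 177, 177]
290 [88, 49, 30, 29, 27, 28, 25, 24, 26, 25, 25, 24, 27, 26, 68, 223, 233, 234, 233, 233] [231, 233, 233, 233, 233, 233, 233, 233, 232, 117, 26, 26, 23, 25, 23, 24, 24, 24]
[233, 233, 233, 203, 165, 153, 224, 232, 232, 232, 233, 233, 233, 233] [231, 233, 233, 233, 233, 233, 233, 233, 233, 232, 146, 57, 40, 42, 41, 41, 43, 42, 42, 43]
```

```bash
cat >> fit.py <<'E'
L=np.polyfit([95,110,150,200,250,290],[277.7,278.6,281.6,284.2,287.4,290.2],1); Rt=353.2
img=np.array([[np.polyval(L,85.5),85.5],[Rt,85.5],[Rt,302.2],[np.polyval(L,302.2),302.2]])
# cassette frame: y to panel end, z up(face); image left when face up & panel to viewer-up: world -y side
obj=np.array([[-1,50,5],[1,50,5],[1,-50,5],[-1,-50,5]],float)*[16,1,1]
K=np.array([[pw['fx'],0,pw['cx']],[0,pw['fy'],pw['cy']],[0,0,1.]])
ok,rv,tv=cv2.solvePnP(obj/1000,img,K,None); Rc=cv2.Rodrigues(np.array(pw['rvec']))[0]
Rw=Rc.T@cv2.Rodrigues(rv)[0]; tw=Rc.T@(tv.ravel()-pw['tvec'])
print('err',(cv2.projectPoints(obj/1000,rv,tv,K,None)[0].reshape(-1,2)-img).round(2).tolist())
o=bot.get_obs(); e=np.array(o['eef_pos'])
print('cass in tool: pos mm',(T.T@(tw-e)*1000).round(1),'yaxis',(T.T@Rw[:,1]).round(3),'z',(T.T@Rw[:,2]).round(3))
E
python3 fit.py | tail -2
```

```text
err [[-0.07, 1.52], [0.53, -0.99], [1.29, -0.44], [-1.84, -0.16]]
cass in tool: pos mm [31.5  0.6  8.6] yaxis [ 0.998 -0.029  0.063] z [ 0.062 -0.039 -0.997]
```

Call:
{"api": "move_arm", "payload": {"targets": [0,-5,0.5,0,0,0,0.2,0,-5.5,0,0,0,0,0.2,0,0,0,-20,0,50,0.2,0,0,0,0,0,0,0.2,0,0,0,0,0,0,0.2]}}

```text
time_s: 10.5
eef_pos: [0.5607, -0.2023, 0.1571]
tcp_rot: [[-0.966, -0.186, 0.178], [-0.183, 0.983, 0.034], [-0.182, 0.0, -0.983]]
wrist_force: [-0.5, -0.2, 1.2]
width: 0.0284
finger_force: 20.1
```

```bash
cat > go.py <<'E'
from h import *
from scipy.spatial.transform import Rotation as Ro
import sys
v=np.load('deck.npy'); R=Ro.from_euler('ZY',[v[2],-np.radians(12)]).as_matrix(); t=np.array([v[0],v[1],v[3]])
o=bot.get_obs(); T=np.array(o['tcp_rot']); e=np.array(o['eef_pos'])
print('tcp in deck mm',(R.T@(e-t)*1000).round(1)); print('tool x in deck',(R.T@T[:,0]).round(3))
tg=np.array([.161,-.0005,float(sys.argv[1])/1000]); print('tool delta',(T.T@(R@tg+t-e)*1000).round(1)); print('deck -z in tool',(T.T@-R[:,2]).round(3))
print(o['time_s'],o['wrist_force'],o['width'])
E
python3 go.py 45
```

```text
tcp in deck mm [186.9  -3.3 103.6]
tool x in deck [-0.999  0.025  0.027]
tool delta [24.4  2.5 59.3]
deck -z in tool [-0.027  0.005  1.   ]
10.5 [-0.49131268 -0.17380007  1.24766699] 0.02842304309033262
```

Call:
{"api": "move_arm", "payload": {"targets": [0,0,0,12,1.2,30,0.2,0,0,0,12,1.2,29,0.2,0,0,0,-0.3,0,10,0.2,0,0,0,-0.2,0,6,0.2,0,0,0,0,0,0,0.2,0,0,0,0,0,0,0.2]}}

```text
time_s: 11.25
eef_pos: [0.5521, -0.2016, 0.08]
tcp_rot: [[-0.966, -0.187, 0.181], [-0.184, 0.982, 0.034], [-0.184, -0.0, -0.983]]
wrist_force: [-0.4, 0.0, -0.6]
width: 0.0282
finger_force: 20.1
```

```bash
python3 go.py 15; python3 - <<'E'
from h import *
im,p=snap('wrist','w8'); t,_=snap('side','s8')
c=np.zeros((600,800,3),np.uint8); c[:,:]=0
a=im[0:330,220:420]; a=cv2.resize(a,(364,600),interpolation=cv2.INTER_CUBIC); c[:,:364]=a
b=cv2.resize(t[205:255,275:365],(430,240),interpolation=cv2.INTER_CUBIC); c[:240,370:800]=b
cv2.imwrite('pics/c8.png',c)
E
```

```text
tcp in deck mm [162.8  -0.8  29.9]
tool x in deck [-0.999  0.024  0.024]
tool delta [ 1.4  0.4 14.9]
deck -z in tool [-0.024  0.006  1.   ]
11.25 [-0.38375253  0.03267418 -0.62132655] 0.02817635558845281
```

View pics/c8.png

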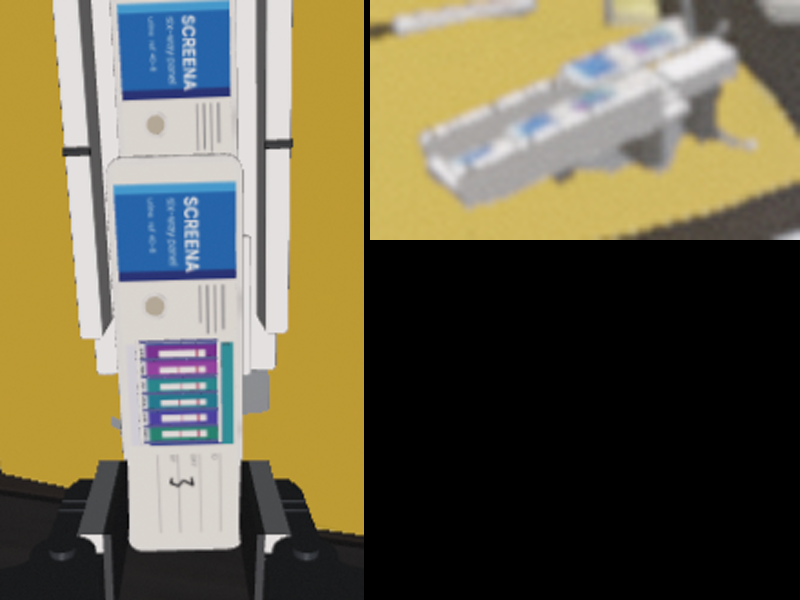

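Cassette columns 107 to 243 sit centred between the rails (outer edges 64 to 291). The panel end at row 157 is about 2 mm uphill of the upper ridges at row 147. I'll lower with that small correction.

Call:
{"api": "move_arm", "payload": {"targets": [0,0,0,1,0.4,4,0.2,0,0,0,1,0,4,0.2,0,0,0,-0.1,0,3,0.2,0,0,0,0,0,0,0.2,0,0,0,0,0,0,0.2]}}

```text
time_s: 11.98
eef_pos: [0.5514, -0.201, 0.0677]
tcp_rot: [[-0.966, -0.187, 0.179], [-0.184, 0.982, 0.034], [-0.182, 0.0, -0.983]]
wrist_force: [-0.5, -0.1, -0.2]
width: 0.0286
finger_force: 20.1
```

```bash
python3 go.py 15
```

```text
tcp in deck mm [ 1.597e+02 -1.000e-01  1.810e+01]
tool x in deck [-0.999  0.024  0.026]
tool delta [-1.4 -0.4  3. ]
deck -z in tool [-0.026  0.005  1.   ]
11.975 [-0.54402966 -0.08134032 -0.22647466] 0.028588384805534092
```

Call:
{"api": "move_arm", "payload": {"targets": [0,0,0,0,0,1,0.2,0,0,0,0,0,1,0.2,0,0,0,0,0,0,0.2,0,0,0,0,0,0,0.2]}}

```text
time_s: 12.48
eef_pos: [0.5517, -0.2009, 0.0658]
tcp_rot: [[-0.966, -0.187, 0.179], [-0.184, 0.982, 0.035], [-0.182, 0.0, -0.983]]
wrist_force: [0.2, -0.3, -0.6]
width: 0.0286
finger_force: 20.1
```

Call:
{"api": "move_arm", "payload": {"targets": [0,0,0,0,0,1,0.2,0,0,0,0,0,0,0.2,0,0,0,0,0,0,0.2]}}

```text
time_s: 12.85
eef_pos: [0.5519, -0.2008, 0.0648]
tcp_rot: [[-0.966, -0.187, 0.179], [-0.184, 0.982, 0.035], [-0.182, 0.0, -0.983]]
wrist_force: [0.6, 0.4, -0.6]
width: 0.0283
finger_force: 20.1
```

Call:
{"api": "move_arm", "payload": {"targets": [0,0,0,0,0,1,0.2,0,0,0,0,0,0,0.2,0,0,0,0,0,0,0.2]}}

```text
time_s: 13.22
eef_pos: [0.552, -0.2008, 0.0638]
tcp_rot: [[-0.966, -0.187, 0.179], [-0.184, 0.982, 0.035], [-0.182, 0.0, -0.983]]
wrist_force: [0.0, 0.7, 0.1]
width: 0.0285
finger_force: 20.1
```

Call:
{"api": "move_arm", "payload": {"targets": [0,0,0,0,0,1,0.2,0,0,0,0,0,0,0.2,0,0,0,0,0,0,0.2]}}

```text
time_s: 13.6
eef_pos: [0.5522, -0.2007, 0.0628]
tcp_rot: [[-0.966, -0.187, 0.179], [-0.184, 0.982, 0.035], [-0.182, 0.0, -0.983]]
wrist_force: [-0.6, 0.3, -0.6]
width: 0.0289
finger_force: 20.1
```

Call:
{"api": "move_arm", "payload": {"targets": [0,0,0,0,0,1,0.2,0,0,0,0,0,0,0.2,0,0,0,0,0,0,0.2]}}

```text
time_s: 13.98
eef_pos: [0.5524, -0.2007, 0.0618]
tcp_rot: [[-0.966, -0.187, 0.179], [-0.184, 0.982, 0.035], [-0.182, 0.0, -0.983]]
wrist_force: [0.1, 0.1, -0.2]
width: 0.0287
finger_force: 20.1
```

```bash
python3 go.py 12; python3 - <<'E'
from h import *
im,p=snap('wrist','w9'); np.save('p9.npy',p,allow_pickle=True)
from scipy.spatial.transform import Rotation as Ro
v=np.load('deck.npy'); R=Ro.from_euler('ZY',[v[2],-np.radians(12)]).as_matrix(); t=np.array([v[0],v[1],v[3]])
q=lambda P:proj(np.array(P)/1000.@R.T+t,p).round(1).tolist()
print('pred face corners panel/plain',q([[80,-16,15],[80,16,15],[180,16,15],[180,-16,15]]),'ridges',q([[80,-24,22.5],[80,24,22.5]]))
g=cv2.cvtColor(im,cv2.COLOR_BGR2GRAY).astype(int); r=int(q([[80,0,15]])[0][1])
print('col320 rows',r-14,g[r-14:r+16,312:320].mean(1).astype(int).tolist())
for k in (r+12,r+60,r+110): print(k,g[k,270:300].tolist(),g[k,340:368].tolist())
print('plain',g[285:320,315].tolist())
E
```

```text
tcp in deck mm [159.5   0.   12.1]
tool x in deck [-0.999  0.024  0.026]
tool delta [-1.5 -0.5  0. ]
deck -z in tool [-0.026  0.005  1.   ]
13.975 [ 0.1386713   0.07865691 -0.21027285] 0.02869737087389809
pred face corners panel/plain [[272.2, 91.3], [352.8, 89.3], [352.2, 309.7], [285.4, 310.9]] ridges [[248.2, 91.0], [375.8, 87.8]]
col320 rows 76 [197, 197, 197, 198, 197, 197, 197, 197, 197, 156, 186, 195, 196, 195, 197, 197, 197, 197, 197, 197, 197, 197, 197, 197, 172, 141, 125, 123, 122, 118]
102 [202, 214, 214, 214, 214, 214, 214, 214, 179, 192, 196, 196, 154, 142, 141, 139, 138, 137, 137, 135, 134, 134, 134, 133, 132, 131, 129, 129, 129, 129] [123, 124, 123, 123, 123, 124, 123, 123, 123, 154, 190, 195, 198, 144, 204, 214, 214, 214, 214, 214, 214, 214, 214, 119, 80, 80, 80, 81]
150 [82, 81, 80, 170, 209, 214, 191, 205, 213, 214, 215, 179, 192, 195, 195, 103, 56, 56, 54, 56, 54, 55, 54, 54, 54, 54, 54, 54, 53, 53] [52, 52, 51, 52, 52, 51, 52, 52, 52, 84, 184, 196, 198, 168, 207, 214, 214, 214, 209, 162, 206, 214, 214, 120, 80, 80, 80, 80]
200 [173, 210, 214, 214, 214, 215, 214, 214, 214, 208, 206, 213, 214, 214, 189, 197, 196, 195, 197, 195, 191, 190, 190, 191, 190, 195, 197, 184, 182, 176] [192, 129, 107, 106, 107, 106, 106, 116, 174, 195, 196, 196, 197, 169, 207, 214, 214, 214, 210, 191, 210, 214, 214, 214, 214, 214, 214, 215]
plain [197, 197, 198, 198, 198, 198, 198, 198, 197, 197, 198, 198, 198, 198, 198, 196, 196, 200, 212, 214, 215, 214, 214, 214, 148, 66, 29, 29, 31, 30, 31, 29, 30, 30, 29]
```

Panel end at row 85 against 90 predicted for x = 80, and plain end at 302 against 310. The cassette is 2 to 3 mm too far downhill and not yet in contact, so I'll shift uphill and continue down.

Call:
{"api": "move_arm", "payload": {"targets": [0,0,0,-1.2,0,0,0.2,0,0,0,-1.3,0,0,0.2,0,0,0,0,0,1,0.2,0,0,0,0,0,0,0.2,0,0,0,0,0,0,0.2]}}

```text
time_s: 14.65
eef_pos: [0.5553, -0.2002, 0.0617]
tcp_rot: [[-0.966, -0.187, 0.18], [-0.184, 0.982, 0.035], [-0.183, 0.0, -0.983]]
wrist_force: [-0.9, 1.2, 3.3]
width: 0.0285
finger_force: 21.7
```

Call:
{"api": "move_arm", "payload": {"targets": [0,0,0,0,0,1,0.2,0,0,0,0,0,0,0.2,0,0,0,0,0,0,0.2]}}

```text
time_s: 15.02
eef_pos: [0.5554, -0.2002, 0.0615]
tcp_rot: [[-0.966, -0.187, 0.18], [-0.184, 0.982, 0.035], [-0.183, 0.001, -0.983]]
wrist_force: [-3.5, 1.7, 12.0]
width: 0.0283
finger_force: 25.0
```

In contact. I'll ease off and check the position before letting go.

Call:
{"api": "move_arm", "payload": {"targets": [0,0,0,0,0,-1.2,0.2,0,0,0,0,0,0,0.2,0,0,0,0,0,0,0.2]}}

```text
time_s: 15.4
eef_pos: [0.5551, -0.2003, 0.0616]
tcp_rot: [[-0.966, -0.187, 0.179], [-0.184, 0.982, 0.034], [-0.182, 0.0, -0.983]]
wrist_force: [-1.3, 0.0, 3.7]
width: 0.0285
finger_force: 21.9
```

```bash
cat > chk.py <<'E'
from h import *
from scipy.spatial.transform import Rotation as Ro
import sys
im,p=snap('wrist',sys.argv[1])
v=np.load('deck.npy'); R=Ro.from_euler('ZY',[v[2],-np.radians(12)]).as_matrix(); t=np.array([v[0],v[1],v[3]])
q=lambda P:proj(np.array(P)/1000.@R.T+t,p)
H,_=cv2.findHomography(np.float32([[x,y,] for x in (80,180) for y in (-15,15)]),q([[x,y,15] for x in (80,180) for y in (-15,15)]).astype(np.float32))
rect=cv2.warpPerspective(im,np.linalg.inv(np.array([[.25,0,20],[0,.25,-30],[0,0,1]]))@np.linalg.inv(H),(720,240))  # px=(x-20)*4,(y+30)*4 at z=15
cv2.imwrite(f'pics/{sys.argv[1]}r.png',rect); g=cv2.cvtColor(rect,cv2.COLOR_BGR2GRAY).astype(int)
a=g[100:132].mean(0); dd=np.abs(np.diff(a))
for lo,hi in ((60,100),(165,190)):
    s=[(round(i/4+20,1),int(dd[i])) for i in range((lo-20)*4,(hi-20)*4) if dd[i]>8]; print('x edges',s)
for x in (86,120,140):
    c=g[:,(x-20)*4-6:(x-20)*4+6].mean(1); d=np.diff(c); print('y edges',x,[(round(i/4-30,1),int(d[i])) for i in range(239) if abs(d[i])>12])
E
python3 chk.py w10
```

```text
x edges [(65.2, 8), (65.5, 10), (67.2, 39), (67.5, 55), (67.8, 36), (68.0, 10), (80.2, 18), (80.5, 18), (81.0, 17), (81.2, 10), (86.0, 12), (86.2, 20), (86.5, 19), (86.8, 13), (88.2, 15), (88.5, 11)]
x edges [(178.8, 19), (179.0, 26), (179.2, 41), (179.5, 40), (179.8, 25), (180.0, 23)]
y edges 86 [(-26.8, 33), (-26.5, 22), (-21.2, -22), (-21.0, -50), (-20.8, -31), (-20.5, -17), (-17.8, 26), (-17.5, 56), (-17.2, 33), (-14.2, -18), (19.5, -32), (19.8, -37), (20.0, -41), (20.2, -13), (22.2, 60), (22.5, 44), (22.8, 18), (28.2, -32), (28.5, -18)]
y edges 120 [(-26.5, 31), (-26.2, 18), (-21.0, -16), (-20.8, -33), (-20.5, -44), (-20.2, -21), (-17.8, 17), (-17.5, 32), (-17.2, 32), (-17.0, 35), (-16.2, -18), (-14.2, -14), (8.0, 13), (15.8, -13), (16.0, 21), (16.2, 18), (19.8, -12), (20.0, -18), (20.2, -32), (20.5, -29), (20.8, -21), (21.0, -13), (22.5, 16), (22.8, 43), (23.0, 46), (28.2, -31), (28.5, -39)]
y edges 140 [(-14.0, 16), (-13.8, 19), (-8.5, -19), (-8.2, -12), (-7.2, -20), (-7.0, -20), (-6.8, -21), (-4.2, 13), (-4.0, 13), (6.8, -12), (7.0, -13), (9.5, 42), (9.8, 34), (10.0, 22), (10.5, -20), (10.8, -21), (11.0, -20), (13.2, 13), (13.5, 31), (13.8, 21), (14.0, 12), (15.5, -17), (15.8, -40), (16.0, -12)]
```

Panel end is at x ≈ 80.5 mm, plain end ≈ 179.5 mm, and the lateral offset is about 1 mm. Releasing and withdrawing.

Call:
{"api": "move_arm", "payload": {"targets": [0,0,0,0,0,0,0.3,0,0,0,0,0,0,0.45,0,0,0,0,0,0,0.6,0,0,0,0,0,0,0.6,0,0,0,0,0,0,0.6,0,0,0,0,0,-10,0.6,0,0,0,0,0,-25,0.6,0,0,0,0,0,-35,0.6,0,0,0,0,0,-35,0.6,0,0,0,0,0,0,0.6,0,0,0,0,0,0,0.6]}}

```text
time_s: 16.82
eef_pos: [0.5358, -0.2036, 0.1647]
tcp_rot: [[-0.966, -0.187, 0.179], [-0.184, 0.982, 0.035], [-0.182, 0.001, -0.983]]
wrist_force: [0.7, 0.7, -0.2]
width: 0.0515
finger_force: 0.0
```

```bash
python3 chk.py w11; python3 - <<'E'
from h import *
a=cv2.imread('pics/w11r.png'); b=cv2.imread('pics/w11.png'); t,_=snap('side','s11')
c=np.zeros((600,720,3),np.uint8); c[:240]=a; c[240:600]=cv2.resize(t[205:255,275:375],(720,360),interpolation=cv2.INTER_CUBIC); cv2.imwrite('pics/c11.png',c)
E
```

```text
x edges [(66.5, 30), (66.8, 30), (67.0, 35), (67.2, 33), (67.5, 25), (80.0, 12), (80.2, 12), (80.8, 10), (81.0, 9), (86.0, 13), (86.2, 13), (86.5, 12), (86.8, 12), (87.0, 10), (88.0, 8), (88.2, 8)]
x edges [(181.0, 9), (181.2, 10), (181.5, 10), (181.8, 8), (186.8, 14), (187.0, 14), (187.2, 14), (187.5, 13), (187.8, 17), (188.0, 17), (188.2, 14)]
y edges 86 [(-26.8, 19), (-26.5, 19), (-21.2, -20), (-21.0, -21), (-20.8, -23), (-20.5, -23), (-20.2, -23), (-19.2, 20), (-19.0, 23), (-18.8, 24), (-18.5, 24), (-18.2, 24), (-18.0, 15), (20.2, -19), (20.5, -29), (20.8, -32), (21.0, -20), (21.2, -18), (21.5, -14), (21.8, 46), (22.0, 48), (22.2, 33)]
y edges 120 [(-26.2, 12), (-21.0, -17), (-20.8, -24), (-20.5, -24), (-20.2, -21), (-20.0, -19), (-19.8, -18), (-18.8, 30), (-18.5, 32), (-18.2, 30), (-18.0, 14), (-17.8, 14), (20.8, -13), (21.0, -30), (21.2, -28), (21.5, -22), (22.2, 13), (22.5, 46), (22.8, 44), (23.0, 21), (28.2, -12), (28.5, -13)]
y edges 140 [(-14.5, 13), (-14.2, 13), (-8.5, -12), (-7.2, -14), (-7.0, -16), (-6.8, -17), (9.0, 13), (9.2, 22), (9.5, 21), (9.8, 17), (10.0, 14), (10.2, 14), (10.8, -19), (11.0, -18), (13.5, 20), (13.8, 21), (14.0, 21), (15.8, -12), (16.0, -13), (16.2, -12)]
```

View pics/c11.png

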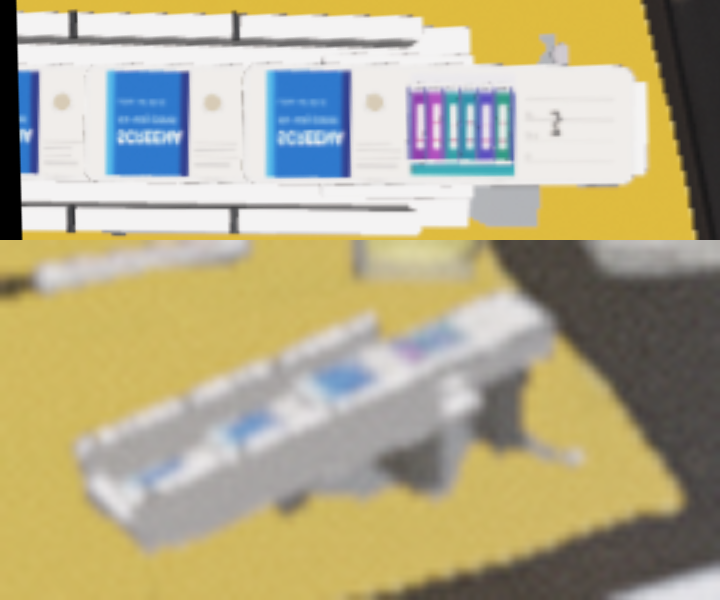

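The picture shows the third cassette flat and straight in the channel. Its panel end is at x ≈ 80 to 81 mm (rectified column 242), level with the ridges at column 235. The second cassette's end is at ≈ 41 mm (column 85), so it has not moved out of place. Handing in.

```bash
python3 -c "
from workcell import ticket
print(ticket.close_job())"
```

```text
the job is handed in; nothing more can be done
None
```

The third cassette lies flat and straight on the stand, its panel end about 1 mm from the uppermost ridges and released, and the job was handed in at about 17 s; no verdict was returned.

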